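# Nudge a disk drive home against the hidden sprung stop of a test bay

## Robot

A 6-joint arm with a two-finger parallel gripper is mounted at the origin on a cart in front of the work surface, level with it; the furniture and walls round the work are solid. World frame = base frame: x ahead of the robot, y to its left, z up, the work surface at z = 0. Lengths are in m, angles in degrees, forces in N, time in s.
With the tool pointing down it reaches from about 0.4 to 0.825 m from the base axis. Payload 7 kg.
Tool frame: the origin (TCP) lies on the centre line of the jaws, within the pads' length; the fingertips stand 19 mm ahead of it and the grasp point (between the pads) is the TCP; z points along the fingers, y is the line along which they close (so a half turn about z gives the same grasp; the last joint's range is limited). The gripper opens to 88 mm and grips with 3 to 60 N. Pads are 19 mm wide; open, the fingers measure 130 mm over their backs; the gripper's body (78 mm by 193 mm) begins 47 mm behind the grasp point.
Start: joints at [-48.81, 20.546, 0.682, 0, -70.136, -16.507], TCP at [0.282, -0.613, 0.246] pointing down, gripper open.
Joint ranges: [-176.03, 176.03], [-82.01, 121.73], [-58.28, 71.71], [-173.87, 95.51], [-174.79, -0.11], [-173.66, 173.66]. Speed limits (degrees/s): [136.94, 136.94, 172.46, 180, 180, 180].

## Interface

Orientations are given as [roll, pitch, yaw] about the fixed x, y, z axes, in that order (R = Rz(yaw) Ry(pitch) Rx(roll)).
In Python, from plant import * gives the robot as it stands. The module is installed in compiled form; this text tells all that it offers.
- The arm moves only by the tool play_rows, never from a script. Its argument "deltas" is a list of rows, each a list of 6 numbers: the shift along the world's x, y, z scaled (see below), then the turn, a rotation vector about the world's x, y, z scaled (see below). A call has 1 to 10 rows; each row shifts and turns the commanded pose from where the row before left it; what a row does not reach is not made up. The controller multiplies each number of a shift by 800 mm and each number of a turn by 180 degrees. A row lasts 1/10 s, in which the tool goes at most 50 mm and 8.59 degrees, less where a joint would pass 70% of its speed; a pose out of reach is approached as far as the arm can. A call with a number of a shift or a turn outside -1 to 1 is refused whole. A call with a gripper value outside its range is refused whole. "gripper" is the gripper command: -1 is shut, 1 is fully open, values between are in proportion, set as the call begins (left out, the last holds). The fingers move at their own pace and stop on an object; the grip force is fixed at half the most. Time passes only in rows, so rows that do not move let the fingers close. It gives the time, the measured TCP pose, the force, the opening and the grip force at its end, in the units of the state.
- get_obs(): the state, without advancing time (a new reading comes with each control period).
- snapshot(name): name is "scene" or "top"; returns (picture, depth): 384x512x3 uint8, blue, green, red; 384x512 float32, m along the optical axis (not along the pixel's ray), 0 where there is no reading.
- camera_model(name): a dict with "fx", "fy", "cx", "cy" (pixels), "world_to_cam" (4x4, takes a point from world to camera coordinates). Camera axes: x right, y down, z forward; pixel columns grow to the right and rows downward; lengths in m; the calibration is good to about 2 mm. A picture is of the moment at which its call begins. camera_model takes no time and is no camera call.
- close_job(): hands the job in; it is judged then, once.
The state is a dict: "clock": time; "joint_pos": joint angles; "qvel": joint speeds; "tau": joint torques, N m; "tool_pos": TCP position; "orientation": TCP orientation; "force": force on the tool from outside, world axes, zero at the start; "moment": the same for the moment, N m; "opening": finger opening in m; "gripper_force": force on a finger pad.
Only numpy, scipy, OpenCV 4.12 (cv2) and the standard library are available. Lean on these libraries where they do the work, as an engineer would, in place of code of your own. Each camera call takes 0.05 s, during which the arm holds its last target. There are 200 camera calls.

## Task

Pick up the push stick and with its nose, never with the gripper itself, gently nudge the disk drive into the test bay until it meets the sprung stop hidden inside, and leave it resting against that stop without ramming the stop. Then lay the push stick down flat on the bench top, clear of the bay, and leave the bit case, the transformer and the flux tin where they are.

Things in the scene. Friction and masses are not known exactly. Their poses are not given: they have to be found in the camera images.
- push_stick: Push stick lying on the bench: wooden grip 60 long, 24 wide, 36 mm high, then a thin steel rod with a round white nose of 22 mm diameter, all along +x, rod axis 14 mm above the underside. 0.22 kg, mostly in the grip. Origin: centre of the grip's underside; +z up. The nose's flat end lies 114 mm ahead (+x) of the origin.
- push_stick_nose (a point): Centre of the flat end of the push stick's nose; same axes as the stick.
- disk_drive: Hard disk drive, flat metal box 151 x 102 x 27 mm, about 0.6 kg (mass, friction vary), lying partly inside the bay's mouth. Origin: underside, near its centre; +x points into the bay. Its outer end face, to be pushed, is 72 mm behind the origin (-x), 0 to 20 mm above the underside (above that it steps in 6 mm). It takes a few newtons to slide.
- test_bay: Fixed grey sheet-metal tunnel on a dark base plate. Origin: middle of the mouth, at bench height; +x into the tunnel, +z up. Tunnel 240 mm long, 106 mm wide inside, roof 42 to 46 mm above the bench. Base plate 4 mm thick, 150 mm wide, from 100 mm outside the mouth to the tunnel's end. Two small flared guides flank the mouth.
- bay_runners (a point): Point on the bay's centreline at the mouth, level with the tops of the two white runners, 10 mm above the bench. The runners, 12 mm wide, lie 36 mm either side of the centreline along the whole base plate and carry the drive. Axes as test_bay.
- stop_plate: Plate closing the tunnel's far end; origin and axes as test_bay. It carries the hidden stop, a rubber pad on the centreline whose depth is reset each time and cannot be seen: at first touch the drive's outer face is 7 to 43 mm inside the mouth. The pad gives 1.5 N per mm over 12 mm; over 15 N is ramming. After a light push, slowly withdrawn, friction keeps the drive against the pad.
- bit_case: Bystander: flat teal case 107 x 57 x 25 mm. Origin: centre of its underside.
- transformer: Bystander: small transformer 36 x 36 x 26 mm. Origin: centre of its underside.
- flux_tin: Bystander: round tin 62 mm across, 22 mm high. Origin: centre of its underside.

How it is judged:
By the outcome, as a careful person would: the job done as asked, in the order asked, and still so for the second after the job is handed in, with the robot touching nothing.
It also fails if it takes over 72 s, if anything falls off the work surface, if the arm or the gripper's body presses on something with over 40 N, if the wrist force passes 120 N, or if a joint passes its speed limit or range.

## Working session

There is one attempt and no reset: what is moved stays moved. The work goes in short steps, Python scripts to look and compute and a tool call to move; the robot and the scene stay as the last step left them, time stands still between calls to the robot, and variables do not carry over. Pictures are saved under pics/ and viewed, at most 10 in all, crops included, and the job is handed in when it is done.

Besides the shell and the picture viewer there is one more tool, called after ">>>" as a command line: name --pt "numbers of a row" for each row, then --argument value for the rest. play_rows: Moves the arm, as the interface text tells. Its arguments: {"type":"object","properties":{"deltas":{"type":"array","items":{"type":"array","items":{"type":"number","minimum":-1,"maximum":1}}},"gripper":{"type":"number"}},"required":["deltas"]}

```bash
mkdir -p pics; python3 - <<'E'
from plant import *
import cv2,numpy as np
for n in("scene","top"):
    p,d=snapshot(n); cv2.imwrite(f"pics/{n}0.png",p); np.save(f"{n}0.npy",d)
    m=camera_model(n); print(n,m["fx"],m["cx"],m["cy"],np.round(m["world_to_cam"],3).tolist())
print(get_obs())
E
```

```text
scene 467.7184255512002 252.20289480149702 192.59477462559474 [[0.851, -0.525, -0.012, -0.458], [-0.359, -0.565, -0.743, 0.176], [0.384, 0.637, -0.669, 1.178], [0.0, 0.0, 0.0, 1.0]]
top 457.2143440094149 249.64491605012276 194.06262480286586 [[0.008, -1.0, -0.012, -0.037], [-0.99, -0.007, -0.143, 0.492], [0.143, 0.013, -0.99, 1.222], [0.0, 0.0, 0.0, 1.0]]
{'clock': 0.1, 'joint_pos': array([-4.88114562e+01,  2.05857570e+01,  6.40501622e-01, -1.66217050e-02,
       -7.01355040e+01, -1.65060632e+01]), 'qvel': array([-0.05759576, -0.02956493,  0.0638487 , -0.01185488, -0.00615017,
        0.0724616 ]), 'tau': array([-1.95086592e-03, -5.84162986e+01,  2.93753725e+01,  7.01541424e+00,
        1.02501560e-02, -3.20630375e-05]), 'tool_pos': array([ 0.28167548, -0.61298716,  0.24474886]), 'orientation': array([ 1.79918129e+02, -7.96450563e-03, -1.55323173e+02]), 'force': array([-0.16122222, -0.01162755, -0.04789356]), 'moment': array([-0.02105006,  0.06505333, -0.05462989]), 'gripper_force': 0.0, 'opening': 0.08787375105624454}
```

View pics/scene0.png

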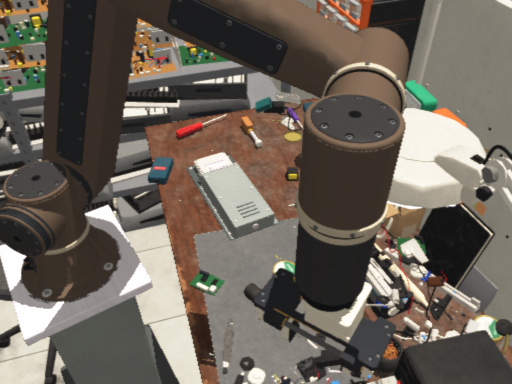

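View pics/top0.png

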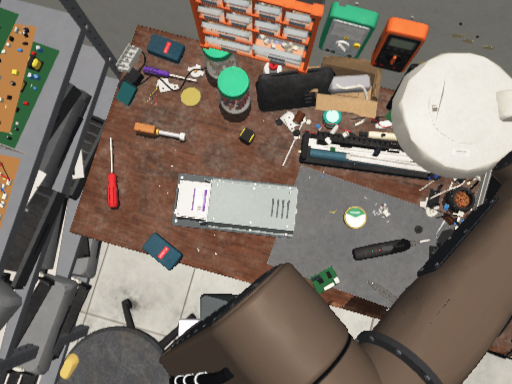

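The top view shows the bay at about (175–298, 178–235), with its mouth to the left and the drive's white end at about x 180–210. The stick is near (135–185, 130), its nose to the right, and the transformer is near (247, 136). I'll enlarge these parts.

```bash
python3 - <<'E'
import cv2,numpy as np
a=cv2.imread("pics/top0.png")[75:275,100:310]; b=cv2.imread("pics/scene0.png")[95:245,145:305]
cv2.imwrite("pics/c1.png",cv2.resize(a,None,fx=3,fy=3,interpolation=cv2.INTER_CUBIC)[:600])
cv2.imwrite("pics/c2.png",cv2.resize(b,None,fx=4,fy=4,interpolation=cv2.INTER_CUBIC))
E
```

```text
(no output)
```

View pics/c1.png

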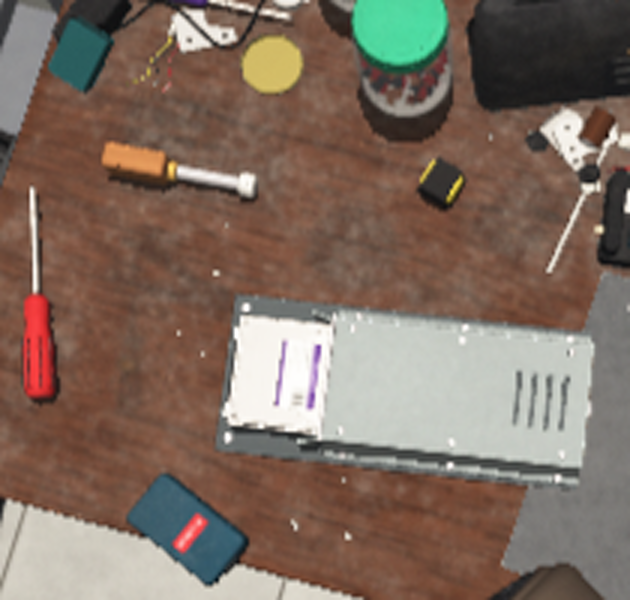

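View pics/c2.png

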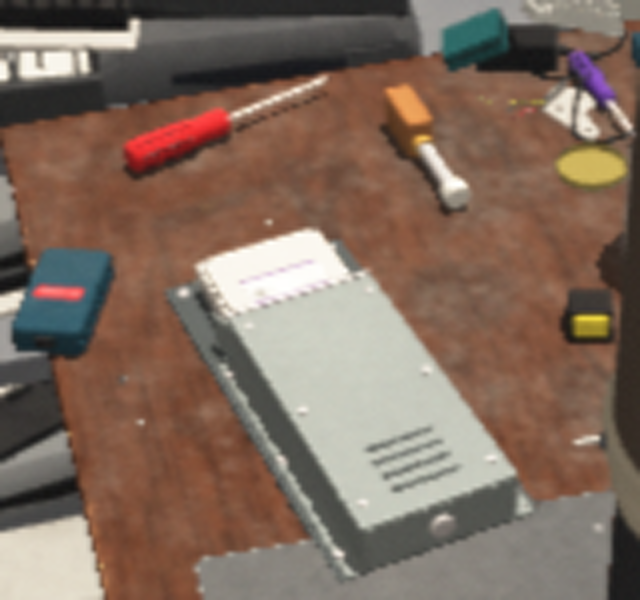

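The crop shows the stick's orange grip at (103–167, 145–180) and its nose at (247, 186). The drive's white top has outer corners at (240, 315) and (226, 428). The plate corners are at (238, 297) and (218, 452), and the bay's roof ends near (592, 338). I'll measure these now.

```bash
cat > h.py <<'E'
import cv2,numpy as np
from plant import *
def ray(n,uv,z):
    m=camera_model(n);W=np.array(m["world_to_cam"]);R=W[:3,:3];c=-R.T@W[:3,3]
    uv=np.atleast_2d(uv).astype(float)
    d=np.c_[(uv[:,0]-m["cx"])/m["fx"],(uv[:,1]-m["cy"])/m["fy"],np.ones(len(uv))]@R
    return c+d*((z-c[2])/d[:,2])[:,None]
def mask(p,lo,hi,roi):
    h=cv2.inRange(cv2.cvtColor(p,cv2.COLOR_BGR2HSV),lo,hi);o=np.zeros_like(h)
    x0,y0,x1,y1=roi;o[y0:y1,x0:x1]=h[y0:y1,x0:x1]
    n,l,s,c=cv2.connectedComponentsWithStats(o);return (l==1+np.argmax(s[1:,4])).astype(np.uint8)
def rect(n,mk,z):
    c=max(cv2.findContours(mk,0,cv2.CHAIN_APPROX_NONE)[0],key=len)[:,0]
    P=ray(n,c,z)[:,:2]*1000
    return cv2.minAreaRect(P.astype(np.float32))
E
python3 - <<'E'
from h import *
np.set_printoptions(precision=1,suppress=True)
T=cv2.imread("pics/top0.png");S=cv2.imread("pics/scene0.png")
dt=np.load("top0.npy")
m=mask(T,(5,110,120),(20,255,255),(130,118,160,140));print("grip top",m.sum(),rect("top",m,.036))
m=mask(S,(5,110,120),(20,255,255),(238,113,256,135));print("grip scene",m.sum(),rect("scene",m,.036))
m=mask(T,(0,0,190),(180,50,255),(178,130,190,145));print("nose",m.sum(),rect("top",m,.018), np.argwhere(m).mean(0)[::-1])
m=mask(S,(0,0,190),(180,60,255),(254,137,264,149));print("nose s",m.sum(),rect("scene",m,.014))
m=mask(T,(0,0,215),(180,60,255),(170,172,212,225));print("drive",m.sum(),rect("top",m,.037))
f=lambda X:np.array(X)/3+[100,75]
P=f([(238,297),(218,452)]);print("plate out",ray("top",P,.004)*1e3)
print("roof",ray("top",f([(333,312),(592,338),(325,440),(580,466)]),.044)*1e3)
print("far base",ray("top",f([(580,482)]),.004)*1e3)
print("drive corners",ray("top",f([(242,316),(227,428)]),.037)*1e3)
print("drive corners scene",ray("scene",np.array([(195,268),(318,230)])/4+[145,95],.037)*1e3)
E
```

```text
grip top 185 ((679.5366821289062, 266.03076171875), (60.2317008972168, 25.283397674560547), 79.77757263183594)
grip scene 237 ((674.3417358398438, 258.3560791015625), (109.59165954589844, 58.83731460571289), 58.04518127441406)
nose 36 ((659.9384155273438, 163.6704864501953), (17.565431594848633, 17.178295135498047), 0.294268399477005) [181.2 135.5]
nose s 26 ((668.8543701171875, 178.02362060546875), (31.31185531616211, 17.178178787231445), 71.16956329345703)
drive 1058 ((473.08599853515625, 123.83981323242188), (92.36201477050781, 105.40403747558594), 84.86796569824219)
plate out [[552.7 167.3   4. ]
 [405.7 181.5   4. ]]
roof [[ 531.7   73.    44. ]
 [ 509.2 -163.6   44. ]
 [ 414.3   77.8   44. ]
 [ 392.6 -152.    44. ]]
far base [[ 380.5 -155.3    4. ]]
drive corners [[528.7 157.5  37. ]
 [425.2 168.1  37. ]]
drive corners scene [[426.2 155.5  37. ]
 [528.  146.8  37. ]]
```

Stick grip centre is at about (680, 266) mm with yaw −100.5°. The bay heads along yaw −95.3° and its centreline passes (479.5, 174). The drive's outer face is at y ≈ 160. I'll move above the stick.

>>> play_rows --pt "0.025 0.055 0 0 0 0.0152" --pt "0.025 0.055 0 0 0 0.0152" --pt "0.025 0.055 0 0 0 0.0152" --pt "0.025 0.055 0 0 0 0.0152" --pt "0.025 0.055 0 0 0 0.0152" --pt "0.025 0.055 0 0 0 0.0152" --pt "0.025 0.055 0 0 0 0.0152" --pt "0.025 0.055 0 0 0 0.0152" --pt "0.025 0.055 0 0 0 0.0152" --pt "0.025 0.055 0 0 0 0.0152" --gripper 0.2

```text
clock: 1.1
tool_pos: [0.4821, -0.1714, 0.2456]
orientation: [180.0, 0.0, -127.8]
force: [0.1, -0.5, 0.8]
opening: 0.0529
gripper_force: 0.0
```

>>> play_rows --pt "0.025 0.055 0 0 0 0.0152" --pt "0.025 0.055 0 0 0 0.0152" --pt "0.025 0.055 0 0 0 0.0152" --pt "0.025 0.055 0 0 0 0.0152" --pt "0.025 0.055 0 0 0 0.0152" --pt "0.025 0.055 0 0 0 0.0152" --pt "0.025 0.055 0 0 0 0.0152" --pt "0.025 0.055 0 0 0 0.0152" --pt "0.025 0.055 0 0 0 0.0152" --pt "0.025 0.055 0 0 0 0.0152"

```text
clock: 2.1
tool_pos: [0.6822, 0.2685, 0.2451]
orientation: [180.0, -0.0, -100.5]
force: [1.0, -0.3, -0.1]
opening: 0.0527
gripper_force: 0.0
```

>>> play_rows --pt "0 0 0 0 0 0" --pt "0 0 0 0 0 0" --pt "0 0 0 0 0 0"

```text
clock: 2.4
tool_pos: [0.6815, 0.2661, 0.2451]
orientation: [180.0, -0.0, -100.6]
force: [0.2, 0.0, 0.1]
opening: 0.0523
gripper_force: 0.0
```

>>> play_rows --pt "0 0 -0.03 0 0 0" --pt "0 0 -0.04 0 0 0" --pt "0 0 -0.04 0 0 0" --pt "0 0 -0.04 0 0 0" --pt "0 0 -0.03 0 0 0" --pt "0 0 -0.03 0 0 0" --pt "0 0 -0.03 0 0 0" --pt "0 0 -0.02 0 0 0" --pt "0 0 -0.0125 0 0 0" --pt "0 0 0 0 0 0"

```text
clock: 3.4
tool_pos: [0.6814, 0.2658, 0.0267]
orientation: [179.9, -0.1, -100.6]
force: [-0.3, 0.0, 0.8]
opening: 0.0528
gripper_force: 0.0
```

```bash
python3 - <<'E'
from h import *
for n in("scene","top"):
    p,d=snapshot(n); cv2.imwrite(f"pics/{n}1.png",p)
a=cv2.imread("pics/top1.png")[75:275,100:310];b=cv2.imread("pics/scene1.png")[95:245,145:305]
cv2.imwrite("pics/m1.png",np.hstack([cv2.resize(a,(420,400)),cv2.resize(b,(380,400))]))
E
```

```text
(no output)
```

View pics/m1.png

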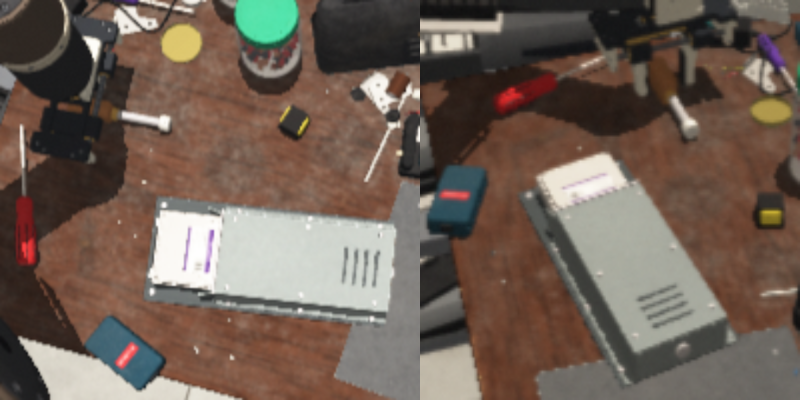

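The right half shows the fingers at (642, 75) and (688, 75), straddling the orange grip at (665, 85). The nose at (690, 128) points to the bay side. I'll close the gripper and lift.

>>> play_rows --pt "0 0 0 0 0 0" --pt "0 0 0 0 0 0" --pt "0 0 0 0 0 0" --pt "0 0 0 0 0 0" --pt "0 0 0 0 0 0" --pt "0 0 0 0 0 0" --pt "0 0 0 0 0 0" --pt "0 0 0 0 0 0" --gripper -1

```text
clock: 4.3
tool_pos: [0.6817, 0.2668, 0.0279]
orientation: [180.0, 0.0, -100.6]
force: [-3.5, 0.9, 5.0]
opening: 0.0238
gripper_force: 30.0
```

>>> play_rows --pt "0 0 0.01 0 0 0" --pt "0 0 0.02 0 0 0" --pt "0 0 0.025 0 0 0" --pt "0 0 0.025 0 0 0" --pt "0 0 0.025 0 0 0" --pt "0 0 0.02 0 0 0" --pt "0 0 0 0 0 0" --pt "0 0 0 0 0 0"

```text
clock: 5.1
tool_pos: [0.6817, 0.2667, 0.1277]
orientation: [-180.0, 0.0, -100.6]
force: [-0.5, 0.2, -2.5]
opening: 0.0238
gripper_force: 30.0
```

>>> play_rows --pt "-0.02 0.004 0 0 0 0.0037" --pt "-0.0325 0.007 0 0 0 0.0037" --pt "-0.035 0.0075 0 0 0 0.0037" --pt "-0.035 0.0075 0 0 0 0.0037" --pt "-0.035 0.0075 0 0 0 0.0037" --pt "-0.035 0.0075 0 0 0 0.0037" --pt "-0.025 0.006 0 0 0 0.0037" --pt "-0.02 0.005 0 0 0 0.0037" --pt "0 0 0 0 0 0" --pt "0 0 0 0 0 0"

```text
clock: 6.1
tool_pos: [0.4918, 0.3084, 0.1273]
orientation: [180.0, -0.0, -95.2]
force: [0.3, -0.4, -2.5]
opening: 0.0239
gripper_force: 30.0
```

>>> play_rows --pt "0 0 -0.02 0 0 0" --pt "0 0 -0.03 0 0 0" --pt "0 0 -0.02 0 0 0" --pt "0 0 -0.01 0 0 0" --pt "0 0 0 0 0 0" --pt "0 0 0 0 0 0"

```text
clock: 6.7
tool_pos: [0.4925, 0.3084, 0.0639]
orientation: [-180.0, 0.0, -95.3]
force: [-0.3, 0.6, -1.6]
opening: 0.024
gripper_force: 30.0
```

```bash
python3 - <<'E'
from h import *
for n in("scene","top"):
    p,d=snapshot(n); cv2.imwrite(f"pics/{n}2.png",p)
a=cv2.imread("pics/top2.png")[150:250,120:220];b=cv2.imread("pics/scene2.png")[95:215,165:285]
cv2.imwrite("pics/m2.png",np.hstack([cv2.resize(a,(400,400)),cv2.resize(b,(400,400))]))
o=get_obs();print(o["tool_pos"],o["orientation"],o["force"],o["moment"])
E
```

```text
[0.4925231  0.30871858 0.06445661] [-1.79941089e+02  6.61979609e-02 -9.52738970e+01] [-0.03859808  0.19512661 -2.44358206] [0.05845353 0.0960322  0.03248824]
```

View pics/m2.png

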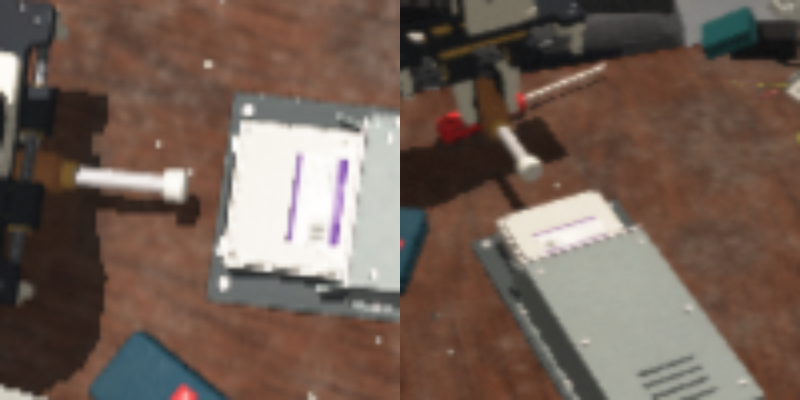

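The left half shows the nose's end at (188, 185) and the drive's outer edge running from (240, 120) to (222, 265). The two are well in line.

```bash
python3 - <<'E'
from h import *
f=lambda X:np.array(X)/4+[120,150]
print("nose end",ray("top",f([(188,170),(188,200)]),.0515)*1e3)
print("drive",ray("top",f([(240,120),(220,266)]),.03)*1e3)
p=cv2.imread("pics/top2.png")
m=mask(p,(0,0,170),(180,60,255),(138,180,172,212));print(m.sum(),rect("top",m,.0515))
E
```

```text
nose end [[492.3217929  191.31279231  51.5       ]
 [471.75234623 190.60540362  51.5       ]]
drive [[530.81683365 160.54492283  30.        ]
 [429.01491977 171.2191843   30.        ]]
122 ((483.8177795410156, 231.93502807617188), (19.213754653930664, 71.3071517944336), 0.383699506521225)
```

>>> play_rows --pt "0 0 -0.01 0 0 0" --pt "0 0 -0.012 0 0 0" --pt "0 0 -0.011 0 0 0" --pt "0 0 -0.006 0 0 0" --pt "0 0 0 0 0 0" --pt "0 0 0 0 0 0"

```text
clock: 7.4
tool_pos: [0.4919, 0.3083, 0.0322]
orientation: [180.0, -0.0, -95.3]
force: [0.9, 0.2, -1.8]
opening: 0.0237
gripper_force: 30.0
```

>>> play_rows --pt "-0.00023 -0.0025 0 0 0 0" --pt "-0.00023 -0.0025 0 0 0 0" --pt "-0.00023 -0.0025 0 0 0 0" --pt "-0.00023 -0.0025 0 0 0 0" --pt "-0.00023 -0.0025 0 0 0 0" --pt "-0.00023 -0.0025 0 0 0 0" --pt "-0.00023 -0.0025 0 0 0 0" --pt "-0.00023 -0.0025 0 0 0 0" --pt "-0.00023 -0.0025 0 0 0 0" --pt "-0.00023 -0.0025 0 0 0 0"

```text
clock: 8.4
tool_pos: [0.49, 0.2881, 0.0323]
orientation: [180.0, -0.0, -95.3]
force: [-0.4, 0.5, -1.6]
opening: 0.024
gripper_force: 30.0
```

>>> play_rows --pt "-0.00023 -0.0025 0 0 0 0" --pt "-0.00023 -0.0025 0 0 0 0" --pt "-0.00023 -0.0025 0 0 0 0" --pt "-0.00023 -0.0025 0 0 0 0" --pt "-0.00023 -0.0025 0 0 0 0"

```text
clock: 8.9
tool_pos: [0.4896, 0.2792, 0.0327]
orientation: [-179.9, 0.1, -95.3]
force: [0.2, 4.3, -2.5]
opening: 0.0239
gripper_force: 30.0
```

>>> play_rows --pt "-0.00023 -0.0025 0 0 0 0" --pt "-0.00023 -0.0025 0 0 0 0" --pt "-0.00023 -0.0025 0 0 0 0" --pt "-0.00023 -0.0025 0 0 0 0" --pt "-0.00023 -0.0025 0 0 0 0"

```text
clock: 9.4
tool_pos: [0.4882, 0.2682, 0.0324]
orientation: [-180.0, 0.0, -95.3]
force: [0.8, 3.4, -2.0]
opening: 0.0237
gripper_force: 30.0
```

>>> play_rows --pt "-0.00023 -0.0025 0 0 0 0" --pt "-0.00023 -0.0025 0 0 0 0" --pt "-0.00023 -0.0025 0 0 0 0" --pt "-0.00023 -0.0025 0 0 0 0" --pt "-0.00023 -0.0025 0 0 0 0" --pt "-0.00023 -0.0025 0 0 0 0" --pt "-0.00023 -0.0025 0 0 0 0" --pt "-0.00023 -0.0025 0 0 0 0" --pt "-0.00023 -0.0025 0 0 0 0" --pt "-0.00023 -0.0025 0 0 0 0"

```text
clock: 10.4
tool_pos: [0.4863, 0.2481, 0.0324]
orientation: [-180.0, 0.0, -95.3]
force: [0.4, 3.8, -2.9]
opening: 0.0243
gripper_force: 30.0
```

>>> play_rows --pt "-0.00023 -0.0025 0 0 0 0" --pt "-0.00023 -0.0025 0 0 0 0" --pt "-0.00023 -0.0025 0 0 0 0" --pt "-0.00023 -0.0025 0 0 0 0" --pt "-0.00023 -0.0025 0 0 0 0" --pt "-0.00023 -0.0025 0 0 0 0" --pt "-0.00023 -0.0025 0 0 0 0" --pt "-0.00023 -0.0025 0 0 0 0" --pt "-0.00023 -0.0025 0 0 0 0" --pt "-0.00023 -0.0025 0 0 0 0"

```text
clock: 11.4
tool_pos: [0.4844, 0.2281, 0.0323]
orientation: [180.0, -0.0, -95.3]
force: [-0.1, 3.9, -2.3]
opening: 0.0237
gripper_force: 30.0
```

```bash
python3 - <<'E'
from h import *
for n in("scene","top"):
    p,d=snapshot(n); cv2.imwrite(f"pics/{n}3.png",p)
a=cv2.imread("pics/top3.png")[150:250,120:220];b=cv2.imread("pics/scene3.png")[95:215,165:285]
cv2.imwrite("pics/m3.png",np.hstack([cv2.resize(a,(400,400)),cv2.resize(b,(400,400))]))
o=get_obs();print(o["force"],o["moment"])
E
```

```text
[ 0.16665016  2.7316268  -2.21598375] [ 0.94104144 -0.17149174  0.01290267]
```

View pics/m3.png

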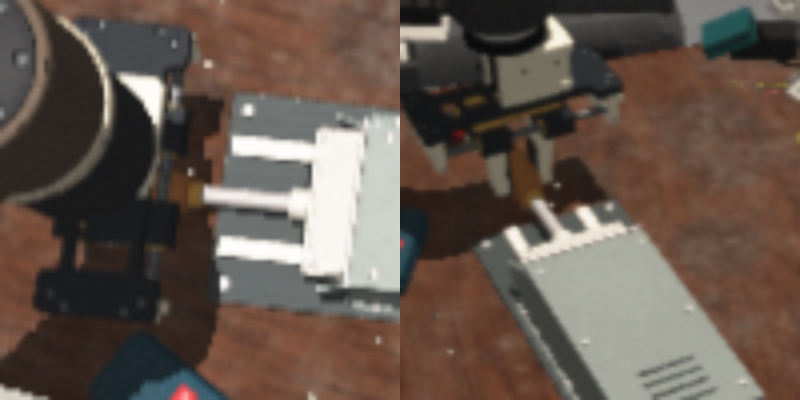

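The nose at (308, 203) presses the drive's end centrally between the runners, and the mouth edge is near x ≈ 362, about 34 mm ahead. I'll continue, more slowly near the mouth.

>>> play_rows --pt "-0.00023 -0.0025 0 0 0 0" --pt "-0.00023 -0.0025 0 0 0 0" --pt "-0.00023 -0.0025 0 0 0 0" --pt "-0.00023 -0.0025 0 0 0 0" --pt "-0.00023 -0.0025 0 0 0 0" --pt "-0.00023 -0.0025 0 0 0 0" --pt "-0.00023 -0.0025 0 0 0 0" --pt "-0.00023 -0.0025 0 0 0 0" --pt "-0.00023 -0.0025 0 0 0 0" --pt "-0.00023 -0.0025 0 0 0 0"

```text
clock: 12.5
tool_pos: [0.4826, 0.2081, 0.0323]
orientation: [180.0, -0.0, -95.3]
force: [1.2, 3.6, -2.1]
opening: 0.0238
gripper_force: 30.0
```

>>> play_rows --pt "-0.00015 -0.0015 0 0 0 0" --pt "-0.00015 -0.0015 0 0 0 0" --pt "-0.00015 -0.0015 0 0 0 0" --pt "-0.00015 -0.0015 0 0 0 0" --pt "-0.00015 -0.0015 0 0 0 0" --pt "-0.00015 -0.0015 0 0 0 0" --pt "-0.00015 -0.0015 0 0 0 0" --pt "-0.00015 -0.0015 0 0 0 0" --pt "-0.00015 -0.0015 0 0 0 0" --pt "-0.00015 -0.0015 0 0 0 0"

```text
clock: 13.5
tool_pos: [0.4815, 0.1962, 0.0324]
orientation: [-180.0, 0.0, -95.3]
force: [-0.1, 3.7, -2.4]
opening: 0.0238
gripper_force: 30.0
```

>>> play_rows --pt "-0.00012 -0.00125 0 0 0 0" --pt "-0.00012 -0.00125 0 0 0 0" --pt "-0.00012 -0.00125 0 0 0 0" --pt "-0.00012 -0.00125 0 0 0 0" --pt "-0.00012 -0.00125 0 0 0 0"

```text
clock: 14.0
tool_pos: [0.481, 0.1912, 0.0324]
orientation: [-180.0, 0.0, -95.3]
force: [-0.3, 4.9, -1.7]
opening: 0.024
gripper_force: 30.0
```

>>> play_rows --pt "-0.00012 -0.00125 0 0 0 0" --pt "-0.00012 -0.00125 0 0 0 0"

```text
clock: 14.2
tool_pos: [0.4808, 0.1892, 0.0323]
orientation: [180.0, 0.0, -95.3]
force: [0.2, 3.9, -1.7]
opening: 0.0237
gripper_force: 30.0
```

>>> play_rows --pt "-0.00012 -0.00125 0 0 0 0" --pt "-0.00012 -0.00125 0 0 0 0" --pt "-0.00012 -0.00125 0 0 0 0" --pt "-0.00012 -0.00125 0 0 0 0"

```text
clock: 14.6
tool_pos: [0.4804, 0.1852, 0.0324]
orientation: [-180.0, -0.0, -95.3]
force: [-0.4, 4.5, -1.7]
opening: 0.0236
gripper_force: 30.0
```

>>> play_rows --pt "-0.00012 -0.00125 0 0 0 0" --pt "-0.00012 -0.00125 0 0 0 0" --pt "-0.00012 -0.00125 0 0 0 0"

```text
clock: 14.9
tool_pos: [0.4801, 0.1822, 0.0324]
orientation: [180.0, -0.0, -95.3]
force: [-0.4, 4.3, -1.3]
opening: 0.0239
gripper_force: 30.0
```

>>> play_rows --pt "-0.00012 -0.00125 0 0 0 0" --pt "-0.00012 -0.00125 0 0 0 0" --pt "-0.00012 -0.00125 0 0 0 0" --pt "-0.00012 -0.00125 0 0 0 0"

```text
clock: 15.3
tool_pos: [0.4804, 0.1792, 0.0327]
orientation: [-179.9, 0.1, -95.3]
force: [-0.0, 8.1, -2.1]
opening: 0.0241
gripper_force: 30.0
```

>>> play_rows --pt "-0.00012 -0.00125 0 0 0 0" --pt "0 0 0 0 0 0"

```text
clock: 15.5
tool_pos: [0.4805, 0.1784, 0.0328]
orientation: [-179.9, 0.1, -95.3]
force: [0.2, 6.6, -1.5]
opening: 0.0242
gripper_force: 30.0
```

>>> play_rows --pt "-0.00012 -0.00125 0 0 0 0"

```text
clock: 15.6
tool_pos: [0.4807, 0.1778, 0.0328]
orientation: [-179.9, 0.2, -95.2]
force: [0.0, 10.0, -2.5]
opening: 0.0237
gripper_force: 30.0
```

>>> play_rows --pt "0 0 0 0 0 0" --pt "0 0 0 0 0 0"

```text
clock: 15.8
tool_pos: [0.4807, 0.1778, 0.0328]
orientation: [-179.9, 0.1, -95.2]
force: [1.3, 8.7, -2.9]
opening: 0.0242
gripper_force: 30.0
```

Force climbs from about 4 N to 10 N in proportion to the push, so the drive is on the pad. I'll withdraw slowly.

>>> play_rows --pt "5e-05 0.0005 0 0 0 0" --pt "5e-05 0.0005 0 0 0 0" --pt "5e-05 0.0005 0 0 0 0" --pt "5e-05 0.0005 0 0 0 0" --pt "5e-05 0.0005 0 0 0 0" --pt "5e-05 0.0005 0 0 0 0" --pt "5e-05 0.0005 0 0 0 0" --pt "5e-05 0.0005 0 0 0 0" --pt "5e-05 0.0005 0 0 0 0" --pt "5e-05 0.0005 0 0 0 0"

```text
clock: 16.8
tool_pos: [0.4794, 0.1798, 0.0321]
orientation: [179.9, -0.1, -95.3]
force: [-0.6, 0.8, -1.7]
opening: 0.0238
gripper_force: 30.0
```

>>> play_rows --pt "5e-05 0.0005 0 0 0 0" --pt "5e-05 0.0005 0 0 0 0" --pt "5e-05 0.0005 0 0 0 0" --pt "5e-05 0.0005 0 0 0 0" --pt "5e-05 0.0005 0 0 0 0" --pt "5e-05 0.0005 0 0 0 0" --pt "5e-05 0.0005 0 0 0 0" --pt "5e-05 0.0005 0 0 0 0" --pt "5e-05 0.0005 0 0 0 0" --pt "5e-05 0.0005 0 0 0 0"

```text
clock: 17.8
tool_pos: [0.4803, 0.1843, 0.0324]
orientation: [180.0, 0.0, -95.3]
force: [0.2, 0.2, -1.4]
opening: 0.0237
gripper_force: 30.0
```

>>> play_rows --pt "0.0004 0.005 0 0 0 0" --pt "0.0008 0.01 0 0 0 0" --pt "0.0014 0.015 0 0 0 0" --pt "0.0016 0.018 0 0 0 0" --pt "0.0018 0.02 0 0 0 0" --pt "0.0018 0.02 0 0 0 0" --pt "0.0018 0.02 0 0 0 0" --pt "0.0018 0.02 0 0 0 0" --pt "0.0014 0.015 0 0 0 0" --pt "0.0004 0.005 0 0 0 0"

```text
clock: 18.8
tool_pos: [0.4911, 0.3044, 0.0323]
orientation: [-180.0, 0.0, -95.2]
force: [0.3, 0.0, -2.8]
opening: 0.0243
gripper_force: 30.0
```

>>> play_rows --pt "0 0 0.015 0 0 0" --pt "0 0 0.02 0 0 0" --pt "0 0 0.025 0 0 0" --pt "0.02 -0.004 0.02 0 0 0" --pt "0.04 -0.008 0 0 0 0" --pt "0.045 -0.01 0 0 0 0" --pt "0.045 -0.01 0 0 0 0" --pt "0.045 -0.01 0 0 0 0" --pt "0.03 -0.005 0 0 0 0" --pt "0.01 0 0 0 0 0"

```text
clock: 19.8
tool_pos: [0.6809, 0.263, 0.0967]
orientation: [-180.0, -0.0, -95.4]
force: [-2.0, 0.1, -3.6]
opening: 0.0238
gripper_force: 30.0
```

>>> play_rows --pt "0 0 -0.015 0 0 0" --pt "0 0 -0.025 0 0 0" --pt "0 0 -0.025 0 0 0" --pt "0 0 -0.015 0 0 0" --pt "0 0 0 0 0 0" --pt "0 0 0 0 0 0"

```text
clock: 20.4
tool_pos: [0.6786, 0.2653, 0.0328]
orientation: [-180.0, -0.0, -95.2]
force: [0.7, 0.3, -2.3]
opening: 0.0238
gripper_force: 30.0
```

>>> play_rows --pt "0 0 -0.00125 0 0 0" --pt "0 0 -0.00125 0 0 0" --pt "0 0 -0.00125 0 0 0" --pt "0 0 -0.00125 0 0 0" --pt "0 0 0 0 0 0"

```text
clock: 20.9
tool_pos: [0.6788, 0.265, 0.0283]
orientation: [180.0, -0.0, -95.3]
force: [0.9, 0.3, -2.1]
opening: 0.0234
gripper_force: 30.0
```

>>> play_rows --pt "0 0 -0.00075 0 0 0" --pt "0 0 0 0 0 0"

```text
clock: 21.1
tool_pos: [0.679, 0.2651, 0.0279]
orientation: [-180.0, 0.0, -95.3]
force: [-0.6, -0.6, -1.1]
opening: 0.0236
gripper_force: 30.0
```

>>> play_rows --pt "0 0 -0.0008 0 0 0" --pt "0 0 0 0 0 0"

```text
clock: 21.3
tool_pos: [0.679, 0.2651, 0.0279]
orientation: [-180.0, 0.0, -95.3]
force: [-2.5, -0.7, 4.9]
opening: 0.0238
gripper_force: 30.0
```

Resting on the bench. Release to a moderate opening and rise.

>>> play_rows --pt "0 0 0 0 0 0" --pt "0 0 0 0 0 0" --pt "0 0 0 0 0 0" --pt "0 0 0 0 0 0" --pt "0 0 0 0 0 0" --pt "0 0 0 0 0 0" --gripper 0.2

```text
clock: 21.9
tool_pos: [0.6789, 0.2651, 0.027]
orientation: [180.0, -0.0, -95.3]
force: [0.6, 0.5, 0.7]
opening: 0.0523
gripper_force: 0.0
```

>>> play_rows --pt "0 0 0.01 0 0 0" --pt "0 0 0.02 0 0 0" --pt "0 0 0.03 0 0 0" --pt "0 0 0.04 0 0 0" --pt "0 0 0.05 0 0 0" --pt "0 0 0.05 0 0 0" --pt "0 0 0.05 0 0 0" --pt "0 0 0.025 0 0 0" --pt "0 0 0 0 0 0"

```text
clock: 22.8
tool_pos: [0.6805, 0.2657, 0.254]
orientation: [-179.6, 0.3, -95.2]
force: [1.2, 0.4, 0.2]
opening: 0.0524
gripper_force: 0.0
```

>>> play_rows --pt "-0.01 -0.03 0 0 0 0" --pt "-0.02 -0.055 0 0 0 0" --pt "-0.02 -0.055 0 0 0 0" --pt "-0.02 -0.055 0 0 0 0" --pt "-0.02 -0.055 0 0 0 0" --pt "-0.02 -0.055 0 0 0 0" --pt "-0.02 -0.055 0 0 0 0" --pt "-0.02 -0.055 0 0 0 0" --pt "-0.02 -0.055 0 0 0 0" --pt "-0.02 -0.055 0 0 0 0"

```text
clock: 23.8
tool_pos: [0.5256, -0.1565, 0.2478]
orientation: [-180.0, 0.0, -95.3]
force: [0.7, -0.4, 0.5]
opening: 0.0524
gripper_force: 0.0
```

>>> play_rows --pt "-0.025 -0.055 0 0 0 0" --pt "-0.025 -0.055 0 0 0 0" --pt "-0.025 -0.055 0 0 0 0" --pt "-0.025 -0.055 0 0 0 0" --pt "-0.025 -0.05 0 0 0 0" --pt "-0.02 -0.04 0 0 0 0" --pt "0 0 0 0 0 0" --pt "0 0 0 0 0 0"

```text
clock: 24.6
tool_pos: [0.41, -0.4035, 0.2473]
orientation: [180.0, 0.0, -95.4]
force: [0.1, 0.1, -0.0]
opening: 0.0527
gripper_force: 0.0
```

```bash
python3 - <<'E'
from h import *
for n in("scene","top"):
    p,d=snapshot(n); cv2.imwrite(f"pics/{n}4.png",p)
a=cv2.imread("pics/top4.png")[75:275,100:310];b=cv2.imread("pics/scene4.png")[95:245,145:305]
cv2.imwrite("pics/m4.png",np.hstack([cv2.resize(a,(420,400)),cv2.resize(b,(380,400))]))
E
```

```text
(no output)
```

View pics/m4.png

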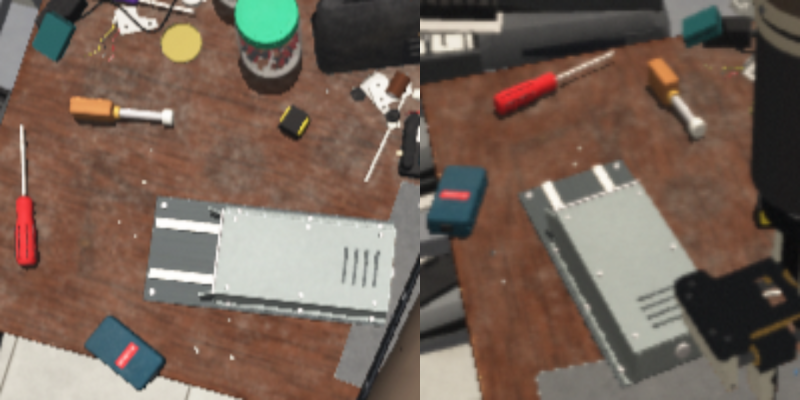

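The left half shows the stick lying flat at (70–173, 110). The drive is fully inside the mouth at x ≈ 218. The teal case at (125, 350) and the transformer at (294, 121) are unmoved, as is the yellow disc at (181, 43), and the arm is clear. I'll hand in the job.

```bash
python3 -c "
from plant import *
print(close_job())"
```

```text
the job is handed in; nothing more can be done
None
```

I handed the job in at about 25 s: the drive was nudged onto the hidden stop (wrist force peaked at about 10 N, then a slow withdrawal), the push stick lies flat on the bench clear of the bay, and the bystanders look unmoved; no verdict came back.

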